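# Slide the catch tray home under the glaze sieve

### The job

Slide the steel catch tray, nose first, into the bay under the white glaze sieve until it rests fully home against the stop hidden inside, feeling your way along the side guides and never forcing it. Then throw the red-knobbed clamp lever on the sieve's deck fully over, away from the mouth, let go, and leave everything else on the table where it stands.

Things in the scene. Friction and masses are not known exactly. Their poses are not given: they have to be found in the camera images.
- tray: steel catch tray, open pan 120 long (x), 110 wide (y), 36 high, walls 4, 0.2 to 0.4 kg, flat on the table. Origin: under the pan's centre. +x points to its nose, which goes in first; nose face 60 ahead of the origin, rear face 60 behind. Dragging it on the table takes 1 to 3 N.
- tray_grip (a point): middle of the tray's purple upright fin handle, 110 behind the tray's origin and 30 above its underside. The fin is 12 thick, runs straight back from the rear face (60 to 130 behind the origin), lower edge 2 and top 46 above the table; pinch it from above, closing along the tray's y axis
- sifter: white bench glaze sieve, fixed, 200 wide (y), 220 deep (x), deck top 64 above the table; on the deck a round steel drum 130 across, 60 high, centred 148 behind the front. Origin: on the table in the front face, centre of the mouth (136 wide, 54 high); +x points into the bay, z up. The bay has no floor of its own: the tray slides on the table.
- bay_leadin (a point): point 12 inside the mouth on the sieve's centre line. Out of sight from here to 46 inside, two stiff lead-ins at 28 degrees (about 147 apart here) narrow to the lane; a nose that is off line rubs along one of them and is pushed sideways about 0.53 for each unit forward
- bay_lane (a point): point 46 inside the mouth on the sieve's centre line, where the lane begins: two stiff hidden side guides 115 apart behind a rounded throat 113 wide (tray 110), parallel to the sieve's x. Their centre line lies up to 8 to either side of the sieve's, wherever the last user left it: find it by touch. Over 30 N between tray and sieve counts as forcing
- bay_end (a point): point 98 inside the mouth on the sieve's centre line: the middle of where the stop may be. The hidden stop is rigid, flat, square to the lane, its face anywhere from 84 to 112 inside the mouth: find it by touch. The tray is home when its nose rests on it (within 2.5); there is no spring or click
- clamp (a joint): clamp lever, rad: 0 = leaning towards the mouth (open, the start is 0 to 0.1), 0.9 = fully over, leaning into the machine (clamped); light friction (pushing the knob takes 2 to 3 N), it stays where it is left. Its pivot axis lies along the sieve's y, 36 behind the front face, on the centre line, 76 above the table; the lever is upright at 0.45.
- clamp_tip (a point): centre of the lever's red ball knob, 22 across, 60 from the pivot
- basin: orange plastic basin, round, rim 170 across, 75 high; origin under its centre. Bystander, leave it.
- sample_jar: small clear jar with black lid, 34 across, 45 high, standing on the front right corner of the sieve's deck; origin under its centre. Bystander, leave it.
- jar_a: clear glaze jar with white lid, 72 across, 75 high; origin under its centre. Bystander, leave it.
- jar_b: black glaze jar, 68 across, 65 high; origin under its centre. Bystander, leave it.
- bowl: white ceramic bowl, 110 across, 55 high; origin under its centre. Bystander, leave it.
- sieve: empty steel sieve ring, 100 across, 45 high; origin under its centre. Bystander, leave it.
- brush: brush 150 long, lying flat on the table. Bystander, leave it.
- scraper: spatula-shaped scraper 150 long, lying flat on the table. Bystander, leave it.
There are look-alikes about, which are no part of the job. What is shaped like the tray but turquoise or yellow is not meant.

How it is judged (in metres and radians):
On the way, in this order (a step that is already met when the one before it is completed fails the run):
1. the tray is home against the hidden stop, with the clamp lever still open (x of stop_c0 in the frame of tray below 0.0685 m and angle between the x axis of tray and the x axis of sifter, either way round below 0.11 rad and y of tray in the frame of sifter between -0.015 and 0.015 m and height (world z) of tray below 0.004 m and angle between tray's own z axis and vertical below 0.05 rad and value of joint clamp below 0.3 rad), for 0.2 s.
2. the clamp lever is thrown fully over (value of joint clamp above 0.82 rad), for 0.2 s.
At the end, for the whole second after the job is handed in: The tray lies flat on the table inside the bay, its nose within 2.5 mm of the hidden stop and its length within 6 degrees of the bay's; the clamp lever is over to at least 0.82 rad; tray released and at rest; the bystanders within 20 mm of where they stood (x of stop_c0 in the frame of tray below 0.0685 m and angle between the x axis of tray and the x axis of sifter, either way round below 0.11 rad and y of tray in the frame of sifter between -0.015 and 0.015 m and height (world z) of tray below 0.004 m and angle between tray's own z axis and vertical below 0.05 rad and value of joint clamp above 0.82 rad and linear speed of tray below 0.01 m/s); the robot touches nothing.
It fails at once if tray forced: more than 30 N between the tray and the sieve (its guides and stop included) (contact force between tray and sifter above 30 N).
It fails at once if a bystander moved by more than 20 mm or tipped over (distance of any of basin, sample_jar, jar_a, jar_b, bowl, sieve, brush, scraper from where it was at the start of the episode above 0.02 m or angle between any of basin, sample_jar, jar_a, jar_b, bowl, sieve, brush, scraper's own z axis and vertical above 0.4 rad).
It also fails if it takes over 72 s, if anything falls off the work surface, if the arm or the gripper's body presses on something with over 40 N, if the wrist force passes 120 N, or if a joint passes its speed limit or range.

### The arm

A 6-joint arm with a two-finger parallel gripper is mounted at the origin on the work surface. World frame = base frame: x ahead of the robot, y to its left, z up, the work surface at z = 0. Lengths are in mm, angles in rad, forces in N, time in s.
With the tool pointing down it reaches from about 300 to 775 mm from the base axis. Payload 14.6 kg.
Tool frame: the origin (TCP) lies between the finger pads; the fingertips stand 25 mm ahead of it and the grasp point (between the pads) lies 6 mm ahead of it; z points along the fingers, y is the line along which they close (so a half turn about z gives the same grasp; the last joint's range is limited). The gripper opens to 94 mm and grips with 3 to 60 N. Pads are 16 mm wide; open, the fingers measure 119 mm over their backs; the gripper's body (75 mm by 177 mm) begins 78 mm behind the grasp point.
Start: joints at [1.071, 0.3, 1.521, -0, 1.321, -0.067], TCP at [230.674, 499.278, 199.646] pointing down, gripper open.
Joint ranges: [-3.03, 3.03], [-0.79, 2.21], [0.23, 2.52], [-1.04, 4.18], [0, 3.07], [-2.55, 2.55]. Speed limits (rad/s): [2.22, 2.22, 2.57, 3.14, 3.14, 3.14].

### API

Orientations are given as [roll, pitch, yaw] about the fixed x, y, z axes, in that order (R = Rz(yaw) Ry(pitch) Rx(roll)).
In Python, from cell import manip gives the robot as it stands. The module is installed in compiled form; this text tells all that it offers.
- The arm moves only by the tool step_arm, never from a script. Its argument "series" is one flat list of numbers, 5 for each row, row after row: the shift along the world's x, y, z in mm, then the turn about the world's z in rad, then the closure, from 0 (fully open) to 1 (shut). In form: [dx, dy, dz, spin, jaw, dx, dy, dz, spin, jaw, ...]. A call has 1 to 20 rows; each row shifts and turns the commanded pose from where the row before left it; what a row does not reach is not made up. A row lasts 1/8 s, in which the tool goes at most 62.5 mm and 10.7 degrees, less where a joint would pass 70% of its speed; a pose out of reach is approached as far as the arm can. A call is refused whole if a number of a shift passes 62.5 or a number of a turn 0.188, either way. A call with a gripper value outside its range is refused whole. The fingers move at their own pace and stop on an object; "squeeze" is the grip in N (left out, the last holds). Time passes only in rows, so rows that do not move let the fingers close. It gives the time, the measured TCP pose, the force, the opening and the grip force at its end, in the units of the state.
- manip.read_state(): the state, without advancing time (a new reading comes with each control period).
- manip.camera(name): name is "scene" or "side" or "wrist"; returns (picture, depth): 480x640x3 uint8, blue, green, red; 480x640 float32, mm along the optical axis (not along the pixel's ray), 0 where there is no reading.
- manip.camera_info(name): a dict with "fovy" (degrees; the focal length in pixels is half the picture's height over the tangent of half this angle, whatever the lens; pixels are square), "cx", "cy" (the principal point, pixels), "eye" and "orientation" of the camera in the world. Camera axes: x right, y down, z forward; pixel columns grow to the right and rows downward; lengths in mm; the calibration is good to about 2 mm. A picture is of the moment at which its call begins: read the wrist's pose just before it. camera_info takes no time and is no camera call; for the wrist camera it gives the pose at the moment of the call.
- manip.sign_off(): hands the job in; it is judged then, once.
The state is a dict: "clock": time; "joints": joint angles; "qd": joint speeds; "effort": joint torques, N m; "eef_pos": TCP position; "eef_rot": TCP orientation; "wrist_force": force on the tool from outside, world axes, zero at the start; "moment": the same for the moment, N m; "finger_gap": finger opening in mm; "finger_force": force on a finger pad.
Only numpy, scipy, OpenCV 4.12 (cv2) and the standard library are available. Lean on these libraries where they do the work, as an engineer would, in place of code of your own. Each camera call takes 0.05 s, during which the arm holds its last target. There are 200 camera calls.

## Working session

There is one attempt and no reset: what is moved stays moved. The work goes in short steps, Python scripts to look and compute and a tool call to move; the robot and the scene stay as the last step left them, time stands still between calls to the robot, and variables do not carry over. Pictures are saved under pics/ and viewed, at most 10 in all, crops included, and the job is handed in when it is done.

Besides the shell and the picture viewer there is one more tool, called after ">>>" in YAML: its name, and indented under it one key for each argument. step_arm: Moves the arm, as the interface text tells. Its arguments: {"type":"object","properties":{"series":{"type":"array"},"squeeze":{"type":"number"}},"required":["series"]}

```bash
mkdir -p pics; cat > h.py <<'E'
import numpy as np,cv2
from cell import manip
from scipy.spatial.transform import Rotation as R
def cam(n):
    i=manip.camera_info(n); im,d=manip.camera(n); return im,d,i
def pts(d,i):
    f=240/np.tan(np.radians(i['fovy'])/2); v,u=np.mgrid[:480,:640]
    P=np.dstack([(u-i['cx'])/f*d,(v-i['cy'])/f*d,d])
    o=np.array(i['orientation'],float)
    M=R.from_euler('xyz',o).as_matrix() if o.shape==(3,) else (o if o.shape==(3,3) else R.from_quat(o).as_matrix())
    return P@M.T+np.array(i['eye'])
E
python3 - <<'E'
from h import *
for n in('scene','side'):
    im,d,i=cam(n); print(i); cv2.imwrite(f'pics/{n}0.png',im); np.savez(f'{n}0.npz',im=im,d=d,P=pts(d,i))
E
```

```text
{'fovy': 45.59670943872667, 'cx': 315.93779492437756, 'cy': 238.66141323939485, 'eye': array([1055.09234688,  658.09603747, 1330.86800604]), 'orientation': array([-2.57525351, -0.00945038,  2.3859066 ])}
{'fovy': 53.170301417115915, 'cx': 315.5055334629663, 'cy': 237.36427448051705, 'eye': array([ 275.35056413, -793.43434845, 1100.20861404]), 'orientation': array([-2.39093854,  0.00549248, -0.23615726])}
```

View pics/scene0.png

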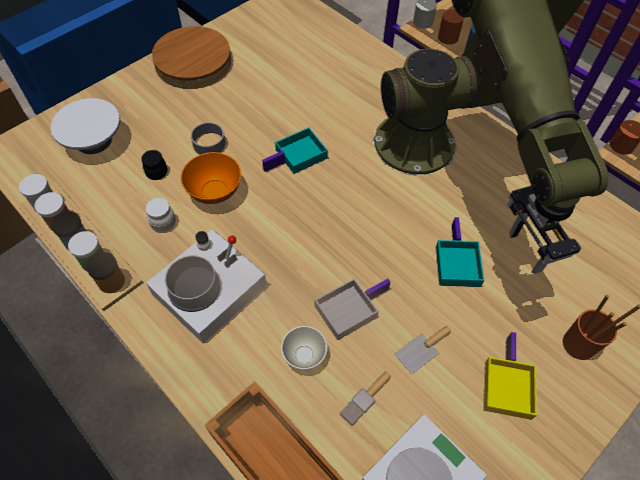

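View pics/side0.png

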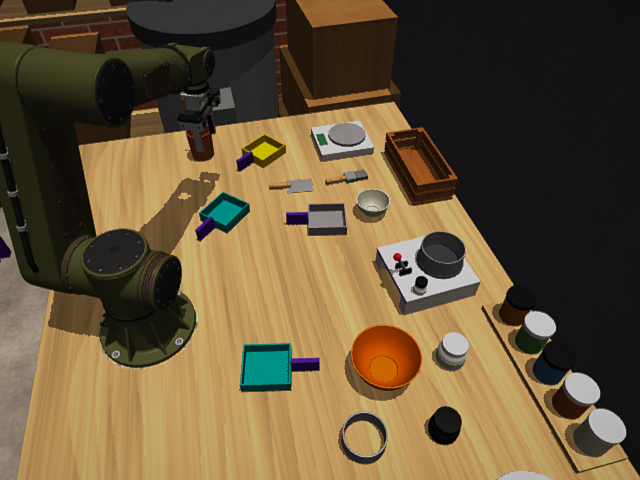

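The steel tray is at (346,308) in the scene picture, with its purple fin at (378,288). The white sieve is at (208,285) and its red knob at (232,239). In the side picture the tray is at (327,219), the fin at (297,217), the sieve at (427,270) and the knob at (397,257).

```bash
python3 - <<'E'
from h import *
boxes={'scene':dict(dev=(140,225,270,345),tray=(308,272,395,345)),'side':dict(dev=(370,225,485,315),tray=(282,200,350,240))}
for n in boxes:
    z=np.load(n+'0.npz'); im,P=z['im'].astype(int),z['P']; hsv=cv2.cvtColor(z['im'],cv2.COLOR_BGR2HSV).astype(int)
    def sub(k):
        a,b,c,e=boxes[n][k]; return P[b:e,a:c].reshape(-1,3),hsv[b:e,a:c].reshape(-1,3)
    p,c=sub('dev'); m=(abs(p[:,2]-64)<5)&(c[:,1]<60)
    r=cv2.minAreaRect(p[m,:2].astype(np.float32)); print(n,'deck',r,cv2.boxPoints(r).round(1).tolist(),np.median(p[m,2]))
    k=(c[:,1]>150)&((c[:,0]<8)|(c[:,0]>172))&(p[:,2]>80); print('knob',k.sum(),np.median(p[k],0),p[k].min(0),p[k].max(0))
    dr=(p[:,2]>119)&(p[:,2]<128)&(c[:,1]<80);
    if dr.sum()>20: print('drum',cv2.minEnclosingCircle(p[dr,:2].astype(np.float32)))
    d=(p[:,2]>105)&(p[:,2]<112)&(c[:,2]<60); print('jar',d.sum(),p[d].mean(0))
    p,c=sub('tray'); f=(c[:,0]>115)&(c[:,0]<150)&(c[:,1]>120)
    ft=f&(p[:,2]>40); r=cv2.minAreaRect(p[ft,:2].astype(np.float32)); print('fin',ft.sum(),r,p[f,2].max())
    t=(p[:,2]>32)&(p[:,2]<40)&~f&(c[:,1]<70); r=cv2.minAreaRect(p[t,:2].astype(np.float32)); print('rim',t.sum(),r,cv2.boxPoints(r).round(1).tolist())
print(manip.read_state())
E
```

```text
scene deck ((777.8812255859375, -24.197219848632812), (222.87823486328125, 203.95297241210938), 4.116465091705322) [[659.4000244140625, 69.5], [674.0, -133.89999389648438], [896.4000244140625, -117.9000015258789], [881.7000122070312, 85.5]] 64.5850602802409
knob 53 [680.72109229 -27.03323749 138.19430698] [670.03137103 -38.14762533 126.49440974] [1055.09234688  658.09603747 1330.86800604]
drum ((780.865966796875, -22.901687622070312), 95.25948333740234)
jar 72 [ 721.92507651 -102.32646639  108.90259768]
fin 108 ((757.04296875, 452.53033447265625), (722.3787231445312, 50.315650939941406), 30.60978889465332) 1330.8680060354322
rim 346 ((570.5072631835938, 260.09661865234375), (112.12116241455078, 224.05770874023438), 78.17221069335938) [[449.3999938964844, 228.1999969482422], [668.7000122070312, 182.3000030517578], [691.5999755859375, 292.0], [472.29998779296875, 337.8999938964844]]
side deck ((775.8196411132812, -25.841522216796875), (224.96458435058594, 204.8235626220703), 4.2600789070129395) [[656.0, 67.9000015258789], [671.2999877929688, -136.3000030517578], [895.5999755859375, -11
[... 687 characters left out ...]
 329.79998779296875]]
{'clock': 0.1, 'joints': array([ 1.07141290e+00,  3.00384852e-01,  1.52151967e+00, -1.25665284e-05,
        1.32073571e+00, -6.66112224e-02]), 'qd': array([-0.00011492, -0.00156255, -0.00262673,  0.000666  ,  0.00083187,
       -0.00019623]), 'effort': array([ 1.90707637e-03, -5.32645547e+01, -3.53282762e+01,  7.09290197e-02,
        2.34800298e-02, -3.74457125e-05]), 'eef_pos': array([230.55441384, 499.06679269, 199.15963075]), 'eef_rot': array([-3.14054659e+00, -5.75832943e-05,  2.70882353e+00]), 'wrist_force': array([ 0.22423632,  0.09398633, -0.82290052]), 'moment': array([-0.02579274,  0.01091465,  0.02862572]), 'finger_force': 0.0, 'finger_gap': 93.80188896578899}
```

```bash
python3 - <<'E'
from h import *
boxes={'scene':(308,272,395,345),'side':(282,200,350,240)}
for n in boxes:
    z=np.load(n+'0.npz'); P=z['P']; hsv=cv2.cvtColor(z['im'],cv2.COLOR_BGR2HSV).astype(int)
    a,b,c,e=boxes[n]; p=P[b:e,a:c].reshape(-1,3); c=hsv[b:e,a:c].reshape(-1,3)
    ok=(p[:,2]<60)&(p[:,2]>-5)
    f=ok&(c[:,0]>115)&(c[:,0]<150)&(c[:,1]>120); ft=f&(p[:,2]>42)
    r=cv2.minAreaRect(p[ft,:2].astype(np.float32)); print(n,ft.sum(),r,cv2.boxPoints(r).round().tolist(),p[f].max(0),p[ft].mean(0))
    l=cv2.fitLine(p[ft,:2].astype(np.float32),cv2.DIST_HUBER,0,.01,.01).ravel(); print(l,np.degrees(np.arctan(l[1]/l[0])))
    t=ok&(p[:,2]>33)&(p[:,2]<39)&~f&(p[:,0]>480)&(p[:,0]<640); r=cv2.minAreaRect(p[t,:2].astype(np.float32)); print('rim',r)
# other things near path
P=np.load('scene0.npz')['P']
for nm,(u,v) in dict(bowl=(304,345),basin=(211,175),jar=(160,213),sjar=(202,238),scr=(417,352)).items(): print(nm,P[v,u].round())
E
```

```text
scene 103 ((470.148681640625, 281.9459533691406), (11.276311874389648, 67.3218765258789), 78.04131317138672) [[436.0, 283.0], [502.0, 269.0], [504.0, 280.0], [438.0, 294.0]] [502.79556786 293.69408096  54.28310654] [469.89726421 282.33761567  46.37197054]
[ 9.7511119e-01 -2.2171633e-01  4.7111176e+02  2.8210321e+02] -12.809861
rim ((552.1387939453125, 264.0618591308594), (112.55529022216797, 144.22317504882812), 77.66024017333984)
side 62 ((465.6776123046875, 277.1710510253906), (18.333032608032227, 66.32489776611328), 80.47196960449219) [[431.0, 274.0], [497.0, 263.0], [500.0, 281.0], [434.0, 292.0]] [499.06143313 291.15593751  49.53559653] [469.26136352 277.37928359  45.78900626]
[ 9.7399962e-01 -2.2654973e-01  4.6937851e+02  2.7734152e+02] -13.094024
rim ((559.3252563476562, 259.37786865234375), (116.48348999023438, 119.69328308105469), 78.00862884521484)
bowl [701. 258.   3.]
basin [ 544. -317.   10.]
jar [ 748. -258.   75.]
sjar [724. -96. 112.]
scr [512. 461.   3.]
```

>>> step_arm:
  series: [37,-36,-8,0.04,0,37,-36,-8,0.04,0,37,-36,-8,0.04,0,37,-36,-8,0.04,0,37,-36,-8,0.04,0,39,-36,-8,0.02,0,0,0,0,0,0,0,0,0,0,0]
  squeeze: 30

```text
clock: 1.1
eef_pos: [454.3, 283.5, 151.5]
eef_rot: [-3.141, -0.001, 2.928]
wrist_force: [-0.3, 0.3, -0.8]
finger_gap: 94.1
finger_force: 0.0
```

```bash
python3 - <<'E'
from h import *
s=manip.read_state(); print(s['clock'],s['eef_pos'],s['eef_rot'],s['wrist_force'])
im,d,i=cam('wrist'); P=pts(d,i); cv2.imwrite('pics/w0.png',im); hsv=cv2.cvtColor(im,cv2.COLOR_BGR2HSV).astype(int)
f=(hsv[...,0]>115)&(hsv[...,0]<150)&(hsv[...,1]>120)&(P[...,2]>42)&(P[...,2]<52)
p=P[f]; print(len(p),p.mean(0)); r=cv2.minAreaRect(p[:,:2].astype(np.float32)); print(r,cv2.boxPoints(r).round(1).tolist())
t=(P[...,2]>33)&(P[...,2]<39)&(abs(P[...,0]-560)<90)&(abs(P[...,1]-260)<90);p=P[t];print(t.sum(),cv2.minAreaRect(p[:,:2].astype(np.float32)) if t.sum()>9 else '')
E
```

```text
1.1 [454.28880885 283.50325397 151.50121402] [-3.14139740e+00 -5.22279637e-04  2.92830197e+00] [-0.31992309  0.33563892 -0.80137331]
791 [476.09669681 278.19854964  46.19220071]
((467.2723388671875, 280.2588195800781), (11.068187713623047, 68.16413879394531), 77.81263732910156) [[432.79998779296875, 282.0], [499.3999938964844, 267.70001220703125], [501.79998779296875, 278.5], [435.1000061035156, 292.8999938964844]]
1616 ((541.6749267578125, 264.17333984375), (110.22315979003906, 83.67932891845703), 78.11719512939453)
```

View pics/w0.png

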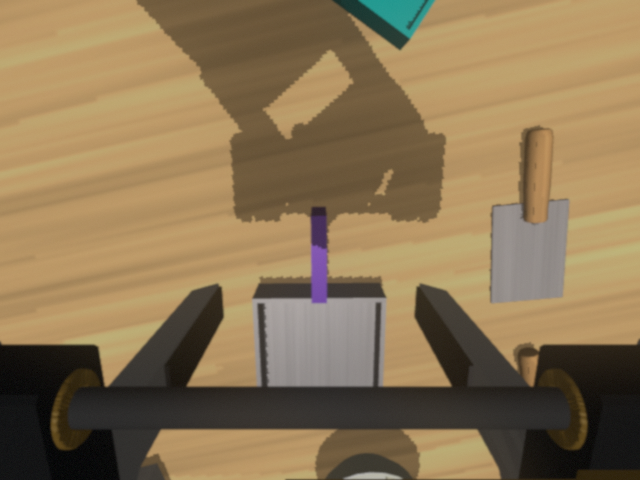

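The wrist view shows the purple fin at columns 312–327, rows 207–302. It is central between the fingers and in line with them. Next I go down and grip it.

>>> step_arm:
  series: [-1,0,-40,0,0,-1,0,-40,0,0,0,0,-20,0,0,0,0,-14,0,0,0,0,0,0,0,0,0,0,0,1,0,0,0,0,1,0,0,0,0,1,0,0,0,0,1,0,0,0,0,1,0,0,0,0,1]
  squeeze: 40

```text
clock: 2.52
eef_pos: [452.7, 283.3, 37.6]
eef_rot: [-3.142, -0.0, 2.929]
wrist_force: [0.5, 0.0, -0.8]
finger_gap: 37.3
finger_force: 0.0
```

>>> step_arm:
  series: [0,0,0,0,1,0,0,0,0,1,0,0,0,0,1,0,0,0,0,1,0,0,0,0,1]

```text
clock: 3.15
eef_pos: [452.6, 283.3, 37.6]
eef_rot: [-3.142, -0.0, 2.929]
wrist_force: [-0.0, 0.4, -0.3]
finger_gap: 10.5
finger_force: 40.0
```

>>> step_arm:
  series: [-3,-10,0,0,1,-2,-20,0,0,1,0,-25,0,0,1,0,-27,0,0.02,1,0,-27,0,0.03,1,0,-27,0,0.03,1,0,-27,0,0.03,1,5,-27,0,0.03,1,5,-27,0,0.03,1,6,-27,0,0.03,1,6,-27,0,0.03,1,6,-27,0,0.03,1,6,-20,0,0.026,1,6,-11,0,0,1,0,0,0,0,1,0,0,0,0,1]

```text
clock: 5.15
eef_pos: [487.4, -45.5, 37.6]
eef_rot: [-3.142, -0.0, -3.069]
wrist_force: [-0.1, -0.4, -1.0]
finger_gap: 10.6
finger_force: 40.0
```

```bash
python3 - <<'E'
from h import *
s=manip.read_state(); print(s['clock'],s['eef_pos'],s['eef_rot'],s['wrist_force'],s['moment'])
for n in('side','scene'):
    im,d,i=cam(n); P=pts(d,i); cv2.imwrite(f'pics/{n}1.png',im)
    hsv=cv2.cvtColor(im,cv2.COLOR_BGR2HSV)
    x,y,z=P[...,0],P[...,1],P[...,2]
    t=(abs(z-36)<3)&(abs(x-590)<85)&(abs(y+40)<80)&(hsv[...,1]<70)&(hsv[...,2]>40); r=cv2.minAreaRect(P[t][:,:2].astype(np.float32)); print(n,'rim',t.sum(),r,cv2.boxPoints(r).round(1).tolist())
    m=(abs(z-64)<4)&(x>640)&(x<910)&(abs(y+25)<125)&(hsv[...,1]<60)&(hsv[...,2]>100); r=cv2.minAreaRect(P[m][:,:2].astype(np.float32)); print('deck',r)
E
```

```text
5.15 [487.42086294 -45.46748895  37.62114716] [-3.14150953e+00 -7.86142546e-05 -3.06860064e+00] [-0.10315243 -0.4043759  -0.98851153] [-0.04614117 -0.05273912 -0.00172753]
side rim 184 ((602.5941772460938, -42.505035400390625), (133.67433166503906, 152.49786376953125), 2.1331021785736084) [[533.0, 31.200000762939453], [538.5999755859375, -121.19999694824219], [672.2000122070312, -116.19999694824219], [666.5, 36.20000076293945]]
deck ((775.8930053710938, -25.758987426757812), (221.81134033203125, 204.29107666015625), 4.066492080688477)
scene rim 181 ((597.9612426757812, -36.2884407043457), (121.38851165771484, 112.01109313964844), 4.44363260269165) [[533.0999755859375, 14.800000190734863], [541.7999877929688, -96.80000305175781], [662.7999877929688, -87.4000015258789], [654.0999755859375, 24.299999237060547]]
deck ((777.7855224609375, -23.63214111328125), (222.18531799316406, 203.6399688720703), 4.049674034118652)
```

View pics/side1.png

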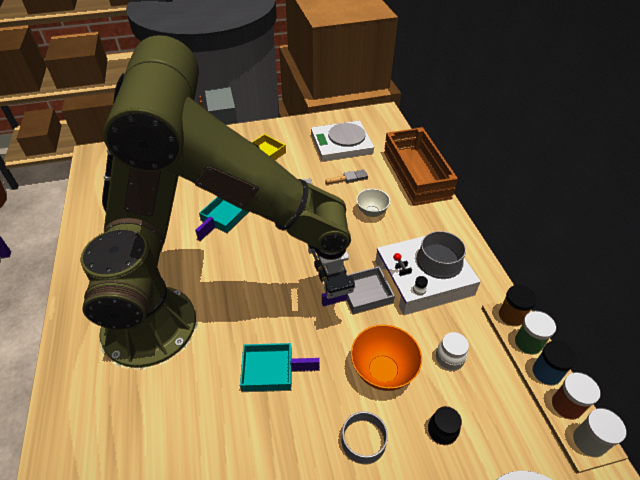

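The tray stands square in front of the mouth, at about (370,290) in the side picture. By measurement it is in line with the sieve to about 1 mm, with its nose about 9 mm outside. Now I advance gently.

>>> step_arm:
  series: [6,0.4,0,0,1,6,0.4,0,0,1,6,0.5,0,0,1,6,0.4,0,0,1,4,0.3,0,0,1,2,0.2,0,0,1,0,0,0,0,1]

```text
clock: 6.12
eef_pos: [518.0, -43.5, 37.6]
eef_rot: [-3.142, 0.001, -3.068]
wrist_force: [1.0, -0.3, -0.9]
finger_gap: 10.6
finger_force: 40.0
```

>>> step_arm:
  series: [2,0.15,0,0,1,2,0.15,0,0,1]

```text
clock: 6.38
eef_pos: [521.7, -43.2, 37.6]
eef_rot: [3.142, -0.0, -3.068]
wrist_force: [-1.9, -0.9, 0.5]
finger_gap: 10.6
finger_force: 40.0
```

>>> step_arm:
  series: [2,0.15,0,0,1,1,0.05,0,0,1]

```text
clock: 6.62
eef_pos: [524.8, -43.0, 37.6]
eef_rot: [-3.142, -0.0, -3.068]
wrist_force: [-2.1, -0.4, 1.6]
finger_gap: 10.5
finger_force: 40.0
```

>>> step_arm:
  series: [1,0.1,0,0,1,1,0.05,0,0,1]

```text
clock: 6.88
eef_pos: [526.7, -42.9, 37.6]
eef_rot: [-3.142, 0.0, -3.068]
wrist_force: [-2.7, -0.9, 0.5]
finger_gap: 10.8
finger_force: 40.0
```

>>> step_arm:
  series: [1,0.1,0,0,1,1,0.05,0,0,1]

```text
clock: 7.12
eef_pos: [528.7, -42.7, 37.6]
eef_rot: [-3.142, -0.0, -3.068]
wrist_force: [-1.1, 0.5, -0.0]
finger_gap: 10.6
finger_force: 40.0
```

>>> step_arm:
  series: [1,0.1,0,0,1]

```text
clock: 7.25
eef_pos: [529.7, -42.6, 37.6]
eef_rot: [-3.142, 0.0, -3.068]
wrist_force: [-1.7, 0.6, -0.7]
finger_gap: 10.7
finger_force: 40.0
```

>>> step_arm:
  series: [1,0.1,0,0,1]

```text
clock: 7.38
eef_pos: [530.7, -42.5, 37.7]
eef_rot: [-3.142, 0.0, -3.068]
wrist_force: [-0.9, 0.2, 0.4]
finger_gap: 10.7
finger_force: 40.0
```

>>> step_arm:
  series: [1,0.1,0,0,1]

```text
clock: 7.5
eef_pos: [531.7, -42.4, 37.6]
eef_rot: [-3.142, -0.0, -3.068]
wrist_force: [-2.3, 0.2, -0.3]
finger_gap: 10.7
finger_force: 40.0
```

>>> step_arm:
  series: [0.7,0.05,0,0,1]

```text
clock: 7.62
eef_pos: [532.2, -42.4, 37.6]
eef_rot: [-3.142, -0.001, -3.068]
wrist_force: [-5.0, -0.6, 2.0]
finger_gap: 10.8
finger_force: 40.0
```

>>> step_arm:
  series: [0.7,0.05,0,0,1]

```text
clock: 7.75
eef_pos: [532.8, -42.4, 37.6]
eef_rot: [-3.142, -0.001, -3.068]
wrist_force: [-5.5, -1.0, 2.2]
finger_gap: 10.6
finger_force: 40.0
```

>>> step_arm:
  series: [0.7,0.05,0,0,1]

```text
clock: 7.88
eef_pos: [533.4, -42.4, 37.6]
eef_rot: [-3.142, -0.001, -3.068]
wrist_force: [-7.0, -1.1, 3.0]
finger_gap: 10.6
finger_force: 40.0
```

```bash
python3 - <<'E'
from h import *
for k in range(2):
    s=manip.read_state(); print(s['eef_pos'],s['eef_rot'],s['wrist_force'],s['moment'])
    im,d,i=cam('scene'); P=pts(d,i); hsv=cv2.cvtColor(im,cv2.COLOR_BGR2HSV); x,y,z=P[...,0],P[...,1],P[...,2]
    t=(abs(z-36)<3)&(x>560)&(x<664)&(abs(y+40)<75)&(hsv[...,1]<70)&(hsv[...,2]>40); r=cv2.minAreaRect(P[t][:,:2].astype(np.float32)); print(t.sum(),r)
E
```

```text
[533.36348778 -42.36107692  37.59380947] [-3.14158869e+00 -1.13887912e-03 -3.06840690e+00] [-6.97339753 -1.06253372  3.01143247] [-0.19210566  1.19833155 -0.05215768]
106 ((620.8272705078125, -35.79719543457031), (73.29654693603516, 112.10952758789062), 3.6577954292297363)
[533.44514746 -42.34602863  37.60566305] [-3.14158603e+00 -1.04287600e-03 -3.06843325e+00] [-5.35037871 -1.16808112  3.18770998] [-0.23248815  1.12161425  0.00331568]
113 ((620.84423828125, -34.99594497680664), (73.00359344482422, 113.62884521484375), 3.333737850189209)
```

>>> step_arm:
  series: [-1,0,0,0,1,0.05,-1,0,0,1,0.05,-1,0,0,1,0,-1,0,0,1]

```text
clock: 8.48
eef_pos: [533.0, -45.3, 37.6]
eef_rot: [3.142, 0.0, -3.068]
wrist_force: [0.7, -0.2, -0.6]
finger_gap: 10.8
finger_force: 40.0
```

>>> step_arm:
  series: [1,0.1,0,0,1]

```text
clock: 8.6
eef_pos: [533.7, -45.2, 37.6]
eef_rot: [3.142, -0.0, -3.068]
wrist_force: [-2.0, -0.1, -0.4]
finger_gap: 11.1
finger_force: 40.0
```

>>> step_arm:
  series: [0.7,0.05,0,0,1]

```text
clock: 8.72
eef_pos: [534.5, -45.1, 37.7]
eef_rot: [3.142, -0.0, -3.068]
wrist_force: [-2.2, 0.3, -0.1]
finger_gap: 11.0
finger_force: 40.0
```

>>> step_arm:
  series: [0.7,0.05,0,0,1]

```text
clock: 8.85
eef_pos: [535.3, -45.1, 37.7]
eef_rot: [3.142, -0.0, -3.068]
wrist_force: [-2.5, -0.0, 0.4]
finger_gap: 10.4
finger_force: 40.0
```

>>> step_arm:
  series: [0.7,0.05,0,0,1,0.7,0.05,0,0,1]

```text
clock: 9.1
eef_pos: [536.5, -45.0, 37.6]
eef_rot: [-3.142, -0.001, -3.068]
wrist_force: [-4.7, -0.6, 1.5]
finger_gap: 10.6
finger_force: 40.0
```

>>> step_arm:
  series: [0.7,0.05,0,0,1]

```text
clock: 9.22
eef_pos: [537.2, -45.0, 37.6]
eef_rot: [-3.142, -0.001, -3.068]
wrist_force: [-5.2, -0.3, 2.4]
finger_gap: 10.7
finger_force: 40.0
```

>>> step_arm:
  series: [0.7,0.05,0,0,1]

```text
clock: 9.35
eef_pos: [537.9, -44.9, 37.6]
eef_rot: [-3.142, -0.0, -3.069]
wrist_force: [-5.9, -1.1, 2.0]
finger_gap: 10.6
finger_force: 40.0
```

>>> step_arm:
  series: [0.7,0.05,0,0,1]

```text
clock: 9.48
eef_pos: [538.6, -44.9, 37.6]
eef_rot: [-3.142, -0.001, -3.068]
wrist_force: [-5.5, -1.0, 3.7]
finger_gap: 10.8
finger_force: 40.0
```

>>> step_arm:
  series: [-1,0,0,0,1,0.05,-1,0,0,1,0.05,-1,0,0,1,0,-0.5,0,0,1]

```text
clock: 9.98
eef_pos: [538.0, -47.4, 37.7]
eef_rot: [-3.142, 0.0, -3.068]
wrist_force: [0.8, 0.4, -1.3]
finger_gap: 10.3
finger_force: 40.0
```

>>> step_arm:
  series: [1,0.1,0,0,1]

```text
clock: 10.1
eef_pos: [538.7, -47.3, 37.6]
eef_rot: [3.142, -0.0, -3.068]
wrist_force: [-1.3, 1.0, 0.1]
finger_gap: 10.7
finger_force: 40.0
```

>>> step_arm:
  series: [0.7,0.05,0,0,1]

```text
clock: 10.22
eef_pos: [539.5, -47.1, 37.7]
eef_rot: [3.142, -0.0, -3.068]
wrist_force: [-0.5, 0.1, 0.1]
finger_gap: 10.8
finger_force: 40.0
```

>>> step_arm:
  series: [0.7,0.05,0,0,1]

```text
clock: 10.35
eef_pos: [540.3, -47.1, 37.6]
eef_rot: [3.142, -0.0, -3.068]
wrist_force: [-1.4, -0.7, 0.3]
finger_gap: 10.6
finger_force: 40.0
```

>>> step_arm:
  series: [0.7,0.05,0,0,1]

```text
clock: 10.48
eef_pos: [540.9, -47.1, 37.6]
eef_rot: [-3.142, -0.0, -3.068]
wrist_force: [-4.2, -0.0, 0.9]
finger_gap: 11.0
finger_force: 40.0
```

>>> step_arm:
  series: [0.7,0.05,0,0,1]

```text
clock: 10.6
eef_pos: [541.6, -47.0, 37.6]
eef_rot: [-3.142, -0.0, -3.068]
wrist_force: [-2.6, -0.2, 0.8]
finger_gap: 10.5
finger_force: 40.0
```

>>> step_arm:
  series: [0.7,0.05,0,0,1]

```text
clock: 10.72
eef_pos: [542.4, -47.0, 37.6]
eef_rot: [3.142, 0.0, -3.068]
wrist_force: [-1.8, 0.2, 1.0]
finger_gap: 10.6
finger_force: 40.0
```

>>> step_arm:
  series: [0.7,0.05,0,0,1]

```text
clock: 10.85
eef_pos: [543.2, -46.9, 37.6]
eef_rot: [-3.142, 0.0, -3.068]
wrist_force: [-1.8, -0.3, -0.5]
finger_gap: 10.3
finger_force: 40.0
```

>>> step_arm:
  series: [1,0.07,0,0,1]

```text
clock: 10.98
eef_pos: [544.2, -46.9, 37.6]
eef_rot: [-3.142, 0.0, -3.068]
wrist_force: [-0.5, -0.8, -0.3]
finger_gap: 10.7
finger_force: 40.0
```

>>> step_arm:
  series: [1,0.07,0,0,1]

```text
clock: 11.1
eef_pos: [545.2, -46.8, 37.6]
eef_rot: [-3.142, 0.0, -3.068]
wrist_force: [-1.8, 0.2, -0.2]
finger_gap: 10.6
finger_force: 40.0
```

>>> step_arm:
  series: [1,0.07,0,0,1,1,0.07,0,0,1]

```text
clock: 11.35
eef_pos: [547.2, -46.6, 37.6]
eef_rot: [3.142, 0.0, -3.068]
wrist_force: [-1.4, 0.5, -0.4]
finger_gap: 10.6
finger_force: 40.0
```

>>> step_arm:
  series: [1,0.07,0,0,1,1,0.07,0,0,1]

```text
clock: 11.6
eef_pos: [549.1, -46.5, 37.6]
eef_rot: [3.142, -0.0, -3.068]
wrist_force: [-0.5, 0.3, 0.1]
finger_gap: 10.4
finger_force: 40.0
```

>>> step_arm:
  series: [1.5,0.1,0,0,1,1.5,0.1,0,0,1]

```text
clock: 11.85
eef_pos: [552.2, -46.3, 37.6]
eef_rot: [3.142, 0.0, -3.068]
wrist_force: [-1.0, -0.4, 0.3]
finger_gap: 10.5
finger_force: 40.0
```

>>> step_arm:
  series: [1.5,0.1,0,0,1,1.5,0.1,0,0,1]

```text
clock: 12.1
eef_pos: [555.2, -46.1, 37.7]
eef_rot: [-3.142, 0.0, -3.068]
wrist_force: [-2.1, -0.7, -0.6]
finger_gap: 10.6
finger_force: 40.0
```

>>> step_arm:
  series: [1.5,0.11,0,0,1,1.5,0.11,0,0,1]

```text
clock: 12.35
eef_pos: [558.2, -45.9, 37.6]
eef_rot: [-3.142, 0.0, -3.068]
wrist_force: [-1.2, -0.1, -0.1]
finger_gap: 10.5
finger_force: 40.0
```

>>> step_arm:
  series: [1.5,0.11,0,0,1,1.5,0.11,0,0,1]

```text
clock: 12.6
eef_pos: [561.2, -45.7, 37.6]
eef_rot: [-3.142, 0.0, -3.068]
wrist_force: [-2.3, -1.3, 0.4]
finger_gap: 10.1
finger_force: 40.0
```

>>> step_arm:
  series: [1.5,0.11,0,0,1,1.5,0.11,0,0,1]

```text
clock: 12.85
eef_pos: [564.2, -45.4, 37.7]
eef_rot: [3.142, 0.0, -3.068]
wrist_force: [-1.9, 0.1, 0.2]
finger_gap: 10.8
finger_force: 40.0
```

>>> step_arm:
  series: [1.5,0.11,0,0,1,1.5,0.11,0,0,1]

```text
clock: 13.1
eef_pos: [567.2, -45.2, 37.6]
eef_rot: [-3.142, -0.0, -3.068]
wrist_force: [-1.9, 0.1, 0.3]
finger_gap: 11.2
finger_force: 40.0
```

>>> step_arm:
  series: [1.5,0.11,0,0,1,1.5,0.11,0,0,1]

```text
clock: 13.35
eef_pos: [570.2, -45.0, 37.6]
eef_rot: [3.142, -0.0, -3.068]
wrist_force: [-2.5, -0.1, 0.7]
finger_gap: 10.6
finger_force: 40.0
```

>>> step_arm:
  series: [1.5,0.11,0,0,1,1.5,0.11,0,0,1]

```text
clock: 13.6
eef_pos: [573.2, -44.8, 37.7]
eef_rot: [-3.142, 0.0, -3.068]
wrist_force: [-2.2, -0.7, -0.3]
finger_gap: 10.6
finger_force: 40.0
```

>>> step_arm:
  series: [1,0.07,0,0,1,1,0.07,0,0,1]

```text
clock: 13.85
eef_pos: [575.1, -44.6, 37.7]
eef_rot: [-3.142, -0.0, -3.068]
wrist_force: [-1.3, 0.2, 0.5]
finger_gap: 10.9
finger_force: 40.0
```

>>> step_arm:
  series: [1,0.07,0,0,1]

```text
clock: 13.98
eef_pos: [576.1, -44.6, 37.6]
eef_rot: [-3.142, -0.0, -3.068]
wrist_force: [-2.6, -0.5, -0.9]
finger_gap: 10.7
finger_force: 40.0
```

>>> step_arm:
  series: [1,0.07,0,0,1]

```text
clock: 14.1
eef_pos: [577.1, -44.5, 37.6]
eef_rot: [-3.142, -0.0, -3.068]
wrist_force: [-1.7, -0.0, -0.1]
finger_gap: 10.6
finger_force: 40.0
```

>>> step_arm:
  series: [1,0.07,0,0,1]

```text
clock: 14.22
eef_pos: [578.1, -44.4, 37.7]
eef_rot: [-3.142, 0.0, -3.068]
wrist_force: [-2.2, -0.8, 0.6]
finger_gap: 10.8
finger_force: 40.0
```

Now I lower the squeeze, so the grip would slip before the tray could be forced.

>>> step_arm:
  series: [0,0,0,0,1,0,0,0,0,1,0.7,0.05,0,0,1]
  squeeze: 10

```text
clock: 14.6
eef_pos: [578.6, -44.4, 37.8]
eef_rot: [3.142, -0.001, -3.068]
wrist_force: [-3.0, 1.4, 3.2]
finger_gap: 12.0
finger_force: 10.0
```

>>> step_arm:
  series: [0.8,0.06,0,0,1]

```text
clock: 14.72
eef_pos: [579.4, -44.3, 37.7]
eef_rot: [3.142, -0.001, -3.068]
wrist_force: [-3.8, 0.5, 3.6]
finger_gap: 11.4
finger_force: 10.0
```

>>> step_arm:
  series: [0.8,0.06,0,0,1]

```text
clock: 14.85
eef_pos: [580.3, -44.3, 37.7]
eef_rot: [-3.142, -0.0, -3.068]
wrist_force: [-3.2, 0.6, 4.1]
finger_gap: 11.6
finger_force: 10.0
```

>>> step_arm:
  series: [0.8,0.06,0,0,1]

```text
clock: 14.98
eef_pos: [581.1, -44.2, 37.7]
eef_rot: [-3.142, -0.0, -3.068]
wrist_force: [-3.6, 0.9, 5.6]
finger_gap: 11.2
finger_force: 10.0
```

>>> step_arm:
  series: [0.8,0.06,0,0,1]

```text
clock: 15.1
eef_pos: [582.0, -44.2, 37.7]
eef_rot: [-3.142, -0.0, -3.068]
wrist_force: [-5.5, 0.6, 5.0]
finger_gap: 12.1
finger_force: 10.0
```

>>> step_arm:
  series: [0.8,0.06,0,0,1]

```text
clock: 15.22
eef_pos: [582.8, -44.1, 37.7]
eef_rot: [-3.142, -0.0, -3.068]
wrist_force: [-4.0, 0.7, 5.0]
finger_gap: 11.4
finger_force: 10.0
```

```bash
python3 - <<'E'
from h import *
s=manip.read_state(); print(s['eef_pos'],s['wrist_force'],s['moment'])
im,d,i=cam('wrist'); P=pts(d,i); cv2.imwrite('pics/w1.png',im)
hsv=cv2.cvtColor(im,cv2.COLOR_BGR2HSV).astype(int)
f=(hsv[...,0]>115)&(hsv[...,0]<150)&(hsv[...,1]>120)&(P[...,2]>40)&(P[...,2]<52)
p=P[f]; u=np.array([.9974,.0717]); a=(p[:,:2]-s['eef_pos'][:2])@u; print(f.sum(),a.min(),a.max(),np.median(p[:,2]))
E
```

```text
[582.76377033 -44.11019542  37.71883879] [-4.02947236  0.71711368  5.02046171] [0.0804083  0.91808744 0.05355026]
2934 -21.107411236397517 46.84446678928442 46.134906148134476
```

View pics/w1.png

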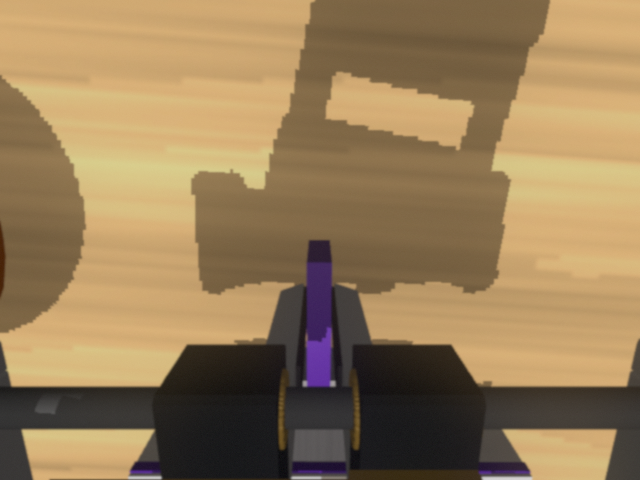

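The wrist view shows the fin at columns 307–331, rows 240–385, still held. Its rear end is 21 mm behind the TCP, which I will use to detect slip. I continue.

```bash
cat > slip.py <<'E'
from h import *
s=manip.read_state()
im,d,i=cam('wrist'); P=pts(d,i)
hsv=cv2.cvtColor(im,cv2.COLOR_BGR2HSV).astype(int)
f=(hsv[...,0]>115)&(hsv[...,0]<150)&(hsv[...,1]>120)&(P[...,2]>40)&(P[...,2]<52)
p=P[f]; u=np.array([.9974,.0717]); a=(p[:,:2]-s['eef_pos'][:2])@u; print(s['clock'],s['eef_pos'],'rear',np.percentile(a,[0,1,3]),'front',a.max(),'z',np.median(p[:,2]),s['wrist_force'])
E
python3 slip.py
```

```text
15.275 [582.84878084 -44.13986856  37.71629182] rear [-21.27394216 -20.23559177 -18.98467218] front 46.9600430826109 z 46.164789214392016 [-5.17681093  0.86261706  4.86149562]
```

>>> step_arm:
  series: [0.8,0.06,0,0,1,0.8,0.06,0,0,1]

```text
clock: 15.58
eef_pos: [584.4, -44.0, 37.7]
eef_rot: [-3.142, -0.0, -3.068]
wrist_force: [-4.9, -0.1, 5.9]
finger_gap: 11.6
finger_force: 10.0
```

>>> step_arm:
  series: [0.8,0.06,0,0,1,0.8,0.06,0,0,1]

```text
clock: 15.82
eef_pos: [585.2, -44.0, 37.6]
eef_rot: [3.142, -0.002, -3.068]
wrist_force: [-10.4, -0.5, 9.3]
finger_gap: 11.6
finger_force: 10.0
```

```bash
python3 slip.py
```

```text
15.825 [585.21593229 -43.9674161   37.63103932] rear [-21.69119505 -20.98617676 -19.69972183] front 46.12919164964926 z 46.13214799464339 [-10.42595157  -0.45250757   9.3191202 ]
```

>>> step_arm:
  series: [0.8,0.06,0,0,1]

```text
clock: 16.0
eef_pos: [585.8, -43.9, 37.5]
eef_rot: [3.141, -0.003, -3.069]
wrist_force: [-9.9, -1.7, 6.8]
finger_gap: 11.5
finger_force: 10.0
```

>>> step_arm:
  series: [0.5,0.04,0,0,1]

```text
clock: 16.12
eef_pos: [586.2, -43.9, 37.4]
eef_rot: [3.141, -0.003, -3.069]
wrist_force: [-12.6, -1.7, 7.5]
finger_gap: 11.6
finger_force: 10.0
```

```bash
python3 slip.py
```

```text
16.125 [586.22903362 -43.89758363  37.39587733] rear [-22.65006578 -21.88327765 -20.66736647] front 46.50099293763168 z 46.16227137509637 [-12.60823542  -1.70357632   7.54627338]
```

>>> step_arm:
  series: [-1.5,0,0,0,1,-0.5,0.7,0,0,1,0,0.7,0,0,1,0.8,0.06,0,0,1]

```text
clock: 16.68
eef_pos: [585.8, -42.2, 37.5]
eef_rot: [3.142, -0.001, -3.068]
wrist_force: [-6.0, -1.3, 2.0]
finger_gap: 11.5
finger_force: 10.0
```

>>> step_arm:
  series: [0.7,0.05,0,0,1,0.5,0,0,0,1]

```text
clock: 16.92
eef_pos: [586.0, -42.3, 37.4]
eef_rot: [3.141, -0.004, -3.068]
wrist_force: [-12.6, -1.7, 6.1]
finger_gap: 11.8
finger_force: 10.0
```

```bash
python3 slip.py
```

```text
16.925 [585.9851347  -42.26795489  37.38214375] rear [-22.89834126 -22.06611505 -20.90448227] front 46.47264330430684 z 46.148955375810885 [-12.64623574  -1.68729668   6.12702802]
```

>>> step_arm:
  series: [0.6,0.05,0,0,1,0.6,0.05,0,0,1]

```text
clock: 17.23
eef_pos: [586.9, -42.3, 37.3]
eef_rot: [3.141, -0.004, -3.068]
wrist_force: [-11.2, -2.3, 4.9]
finger_gap: 11.4
finger_force: 10.0
```

```bash
python3 slip.py; python3 -c "
from h import *;print(manip.read_state()['moment'])"
```

```text
17.225 [586.93373628 -42.25928102  37.27463793] rear [-23.70572734 -23.11082588 -21.87059736] front 46.342233961415005 z 46.17607726732126 [-11.22193329  -2.34823857   4.8965953 ]
[-0.32750133  2.33896322 -0.03430631]
```

The tray stops at the same depth after a 1.5 mm lateral shift, and it slips in the grip without advancing. So this is the square stop and the tray is home. I release and rise.

>>> step_arm:
  series: [0,0,0,0,0.9,0,0,0,0,0.6,0,0,0,0,0.5,0,0,0,0,0.5,0,0,0,0,0.5,0,0,0,0,0.5,0,0,10,0,0.5,0,0,40,0,0.5,0,0,50,0,0.5,0,0,40,0,0.5,0,0,0,0,0.5]

```text
clock: 18.65
eef_pos: [589.7, -42.3, 181.6]
eef_rot: [-3.14, 0.006, -3.068]
wrist_force: [-0.6, 0.2, -0.2]
finger_gap: 47.4
finger_force: 0.0
```

```bash
python3 - <<'E'
from h import *
s=manip.read_state(); print(s['clock'],s['eef_pos'],s['wrist_force'],s['finger_gap'])
im,d,i=cam('wrist'); P=pts(d,i); cv2.imwrite('pics/w2.png',im); hsv=cv2.cvtColor(im,cv2.COLOR_BGR2HSV).astype(int)
f=(hsv[...,0]>115)&(hsv[...,0]<150)&(hsv[...,1]>120)&(P[...,2]>42)&(P[...,2]<50)
r=cv2.minAreaRect(P[f][:,:2].astype(np.float32)); print('fin',r,cv2.boxPoints(r).round(1).tolist())
for n in('scene','side'):
    im,d,i=cam(n); P=pts(d,i); cv2.imwrite(f'pics/{n}2.png',im); hsv=cv2.cvtColor(im,cv2.COLOR_BGR2HSV).astype(int)
    k=(hsv[...,1]>150)&((hsv[...,0]<8)|(hsv[...,0]>172))&(P[...,2]>95)&(P[...,2]<160)&(abs(P[...,0]-690)<60)&(abs(P[...,1]+30)<60)
    if k.sum(): print(n,'knob',k.sum(),P[k].mean(0),P[k].min(0),P[k].max(0))
E
```

```text
18.65 [589.70661267 -42.26855608 181.61702725] [-0.59808928  0.21965527 -0.16635301] 47.43670193217676
fin ((598.3524169921875, -42.70702362060547), (67.38895416259766, 11.204360008239746), 4.179344654083252) [[564.2999877929688, -39.599998474121094], [565.2000122070312, -50.70000076293945], [632.4000244140625, -45.79999923706055], [631.5, -34.70000076293945]]
scene knob 54 [680.24202014 -27.71072579 137.11932871] [670.08236565 -40.78544393 127.91354372] [690.25510053 -19.30027214 145.8604507 ]
side knob 42 [673.97651864 -36.54332762 136.57479989] [665.49937262 -45.02370127 128.20740184] [683.4319101  -26.53382154 142.01455612]
```

View pics/scene2.png

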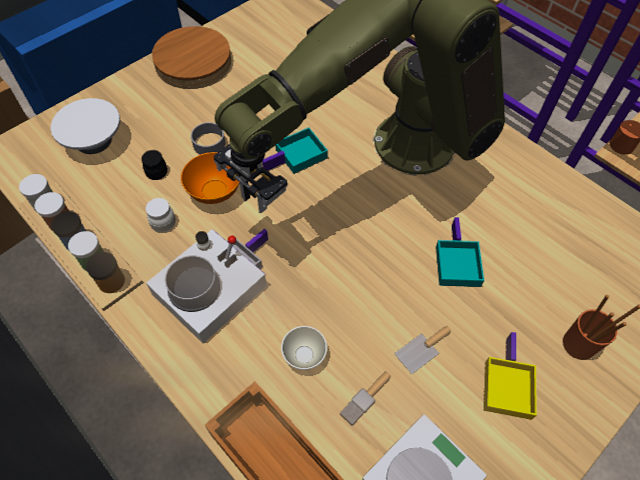

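The fin's rear end reads 564–565 mm, so the tray stayed home on release. In the scene picture the fin sticks out of the mouth at (256,240) and the red knob is at (232,240), still open. Now I close the fingers and go down in front of the knob.

>>> step_arm:
  series: [18,2.5,0,0,1,18,2.5,0,0,1,16,2.5,0,0,1,0,0,0,0,1,0,0,-15,0,1,0,0,-15,0,1,0,0,-5,0,1,0,0,0,0,1]

```text
clock: 19.8
eef_pos: [640.2, -34.6, 142.2]
eef_rot: [3.141, -0.001, -3.068]
wrist_force: [0.2, 0.1, 0.2]
finger_gap: 0.4
finger_force: 0.0
```

>>> step_arm:
  series: [4,0.3,0,0,1,4,0.3,0,0,1,4,0.3,0,0,1]

```text
clock: 20.18
eef_pos: [652.9, -33.7, 142.8]
eef_rot: [-3.142, 0.0, -3.068]
wrist_force: [0.5, 0.5, -0.2]
finger_gap: 0.6
finger_force: 0.0
```

>>> step_arm:
  series: [4,0.3,0,0,1,4,0.3,0,0,1]

```text
clock: 20.42
eef_pos: [660.8, -33.1, 142.6]
eef_rot: [-3.142, 0.0, -3.068]
wrist_force: [-0.3, -0.4, 0.2]
finger_gap: 0.8
finger_force: 0.0
```

>>> step_arm:
  series: [4,0.3,2,0,1,4,0.3,2,0,1,4,0.3,0,0,1,4,0.3,0,0,1]

```text
clock: 20.92
eef_pos: [676.7, -31.9, 146.6]
eef_rot: [3.142, -0.0, -3.068]
wrist_force: [0.3, -0.2, -1.0]
finger_gap: 0.4
finger_force: 0.0
```

>>> step_arm:
  series: [4,0.3,0,0,1,4,0.3,0,0,1,4,0.3,0,0,1,4,0.3,0,0,1]

```text
clock: 21.42
eef_pos: [692.7, -30.7, 146.6]
eef_rot: [3.142, 0.0, -3.068]
wrist_force: [-0.0, 0.2, 0.2]
finger_gap: 0.4
finger_force: 0.0
```

>>> step_arm:
  series: [4,0.3,0,0,1,4,0.3,0,0,1,3,0.2,0,0,1]

```text
clock: 21.8
eef_pos: [703.7, -29.9, 146.6]
eef_rot: [3.142, -0.0, -3.068]
wrist_force: [1.0, -0.3, -0.5]
finger_gap: 0.4
finger_force: 0.0
```

```bash
python3 - <<'E'
from h import *
a,d,i=cam('side'); P=pts(d,i); hsv=cv2.cvtColor(a,cv2.COLOR_BGR2HSV).astype(int)
b,d2,_=cam('scene')
A=cv2.resize(a[180:330,340:500],(426,400)); B=cv2.resize(b[150:340,140:310],(358,400)); cv2.imwrite('pics/k.png',np.hstack([A,B]))
k=(hsv[...,1]>150)&((hsv[...,0]<8)|(hsv[...,0]>172))&(P[...,2]>95)&(P[...,2]<160)&(abs(P[...,0]-700)<70)&(abs(P[...,1]+30)<60)
print(k.sum(), P[k].mean(0) if k.sum() else '')
E
```

```text
40 [673.71626529 -37.13454755 136.43228354]
```

View pics/k.png

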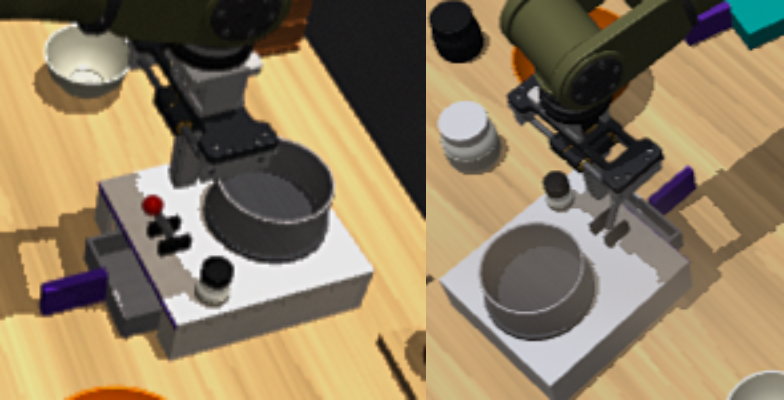

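```bash
python3 - <<'E'
from h import *
i=manip.camera_info('side'); f=240/np.tan(np.radians(i['fovy'])/2); M=R.from_euler('xyz',i['orientation']).as_matrix()
pr=lambda p:(lambda q:(q[:2]/q[2]*f+[i['cx'],i['cy']]).round(1))((np.array(p,float)-i['eye'])@M)
for p in [(703.7,-29.9,121.6),(703.7,-29.9,146.6),(677,-32,130)]: print(pr(p))
im,d,_=cam('side'); P=pts(d,i)
for v in range(205,262,4): print(v,[tuple(P[v,u].round().astype(int)) for u in range(392,430,6)])
s=manip.read_state(); print(s['eef_pos'],s['eef_rot'])
E
```

```text
[406.  256.2]
[407.2 250. ]
[397.2 256.5]
205 [(np.int64(675), np.int64(43), np.int64(249)), (np.int64(811), np.int64(281), np.int64(2)), (np.int64(678), np.int64(-16), np.int64(303)), (np.int64(672), np.int64(-58), np.int64(343)), (np.int64(685), np.int64(-62), np.int64(344)), (np.int64(697), np.int64(-67), np.int64(345)), (np.int64(712), np.int64(-69), np.int64(343))]
209 [(np.int64(786), np.int64(271), np.int64(-1)), (np.int64(677), np.int64(10), np.int64(266)), (np.int64(680), np.int64(-17), np.int64(290)), (np.int64(670), np.int64(-64), np.int64(336)), (np.int64(681), np.int64(-73), np.int64(341)), (np.int64(696), np.int64(-73), np.int64(338)), (np.int64(714), np.int64(-69), np.int64(330))]
213 [(np.int64(780), np.int64(252), np.int64(0)), (np.int64(670), np.int64(-9), np.int64(271)), (np.int64(683), np.int64(-15), np.int64(274)), (np.int64(680), np.int64(-49), np.int64(307)), (np.int64(686), np.int64(-67), np.int64(322)), (np.int64(700), np.int64(-70), np.int64(322)), (np.int64(716), np.int64(-69), np.int64(317))]
217 [(np.int64(773), np.int64(234), np.int64(0)), (np.int64(668)
[... 3291 characters left out ...]
t64(64)), (np.int64(676), np.int64(-39), np.int64(136)), (np.int64(722), np.int64(12), np.int64(66)), (np.int64(738), np.int64(8), np.int64(66)), (np.int64(755), np.int64(4), np.int64(65)), (np.int64(753), np.int64(-29), np.int64(103)), (np.int64(760), np.int64(-46), np.int64(121))]
261 [(np.int64(685), np.int64(9), np.int64(62)), (np.int64(680), np.int64(-35), np.int64(114)), (np.int64(710), np.int64(-13), np.int64(80)), (np.int64(733), np.int64(-6), np.int64(66)), (np.int64(749), np.int64(-10), np.int64(66)), (np.int64(755), np.int64(-31), np.int64(88)), (np.int64(760), np.int64(-51), np.int64(110))]
[703.53488117 -29.89880937 146.53735946] [-3.14157662e+00 -1.09854505e-04 -3.06830930e+00]
```

The side crop shows the red knob at (152,204) still leaning towards the mouth. The closed fingertips end at about (180,185), near z = 150, so they passed over the knob. I go back and try about 28 mm lower.

>>> step_arm:
  series: [-5,-0.4,4,0,1,-20,-1.4,0,0,1,-20,-1.4,0,0,1,-17,-1.3,0,0,1,0,0,0,0,1,0,0,-10,0,1,0,0,-10,0,1,0,0,-12,0,1,0,0,0,0,1]

```text
clock: 23.08
eef_pos: [641.0, -34.3, 117.0]
eef_rot: [3.141, -0.002, -3.068]
wrist_force: [-0.1, 0.0, -0.0]
finger_gap: 0.7
finger_force: 0.0
```

>>> step_arm:
  series: [4,0.3,0,0,1,4,0.3,0,0,1,4,0.3,0,0,1]

```text
clock: 23.45
eef_pos: [654.0, -33.5, 119.0]
eef_rot: [-3.142, 0.001, -3.068]
wrist_force: [0.1, 0.2, -0.1]
finger_gap: 0.7
finger_force: 0.0
```

>>> step_arm:
  series: [4,0.3,0,0,1,4,0.3,0,0,1,4,0.3,0,0,1]

```text
clock: 23.82
eef_pos: [665.6, -32.7, 118.8]
eef_rot: [-3.142, -0.0, -3.068]
wrist_force: [-2.8, -0.6, 3.0]
finger_gap: 0.7
finger_force: 1.9
```

>>> step_arm:
  series: [4,0.3,0,0,1,4,0.3,0,0,1,4,0.3,0,0,1]

```text
clock: 24.2
eef_pos: [677.8, -31.7, 118.6]
eef_rot: [-3.142, 0.0, -3.068]
wrist_force: [-3.7, 0.5, 2.8]
finger_gap: 0.3
finger_force: 1.4
```

>>> step_arm:
  series: [4,0.3,0,0,1,4,0.3,0,0,1,4,0.3,0,0,1,4,0.3,0,0,1]

```text
clock: 24.7
eef_pos: [693.8, -30.5, 118.6]
eef_rot: [3.142, -0.0, -3.068]
wrist_force: [-1.7, -1.1, 2.1]
finger_gap: 0.5
finger_force: 1.1
```

>>> step_arm:
  series: [4,0.3,0,0,1,4,0.3,0,0,1,2,0.2,0,0,1]

```text
clock: 25.08
eef_pos: [703.5, -29.7, 118.1]
eef_rot: [3.142, -0.001, -3.068]
wrist_force: [-3.1, 0.8, -1.7]
finger_gap: 0.4
finger_force: 1.2
```

>>> step_arm:
  series: [2,0.15,0,0,1,2,0.1,0,0,1]

```text
clock: 25.32
eef_pos: [707.4, -29.4, 118.5]
eef_rot: [3.141, -0.0, -3.068]
wrist_force: [-2.5, -0.1, -1.9]
finger_gap: 0.6
finger_force: 1.4
```

>>> step_arm:
  series: [2,0.15,0,0,1]

```text
clock: 25.45
eef_pos: [709.0, -29.3, 118.4]
eef_rot: [3.141, -0.002, -3.068]
wrist_force: [-13.0, -1.4, 1.0]
finger_gap: 0.6
finger_force: 6.6
```

>>> step_arm:
  series: [1,0.1,0,0,1,1,0.05,0,0,1]

```text
clock: 25.7
eef_pos: [709.4, -29.3, 118.3]
eef_rot: [3.141, -0.006, -3.069]
wrist_force: [-24.5, -1.6, 4.9]
finger_gap: 0.3
finger_force: 12.2
```

>>> step_arm:
  series: [1,0.1,0,0,1]

```text
clock: 25.82
eef_pos: [709.6, -29.3, 118.2]
eef_rot: [3.141, -0.009, -3.069]
wrist_force: [-32.9, -2.0, 9.0]
finger_gap: 0.6
finger_force: 15.8
```

>>> step_arm:
  series: [1,0.1,0,0,1]

```text
clock: 25.95
eef_pos: [709.8, -29.3, 118.2]
eef_rot: [3.141, -0.011, -3.069]
wrist_force: [-38.9, -1.2, 10.9]
finger_gap: 0.5
finger_force: 19.4
```

The lever is against its end stop. I back away, rise and check.

>>> step_arm:
  series: [-5,-0.3,0,0,1,-15,-1,0,0,1,-20,-1.4,0,0,1,-30,-2,0,0,1,-20,-1,30,0,1,-20,0,50,0,1,-20,0,50,0,1,-40,0,20,0,1,-40,0,0,0,1,0,0,0,0,1,0,0,0,0,1]

```text
clock: 27.32
eef_pos: [504.2, -34.7, 269.2]
eef_rot: [-3.141, 0.002, -3.068]
wrist_force: [0.1, -1.4, 0.2]
finger_gap: 0.4
finger_force: 0.0
```

```bash
python3 - <<'E'
from h import *
s=manip.read_state(); print(s['clock'],s['eef_pos'],s['wrist_force'])
for n in('scene','side','wrist'):
    im,d,i=cam(n); P=pts(d,i); hsv=cv2.cvtColor(im,cv2.COLOR_BGR2HSV).astype(int)
    cv2.imwrite(f'pics/{n}3.png',im)
    k=(hsv[...,1]>150)&((hsv[...,0]<8)|(hsv[...,0]>172))&(P[...,2]>95)&(P[...,2]<160)&(abs(P[...,0]-700)<70)&(abs(P[...,1]+30)<60)
    if k.sum(): print(n,'knob',k.sum(),P[k].mean(0))
    f=(hsv[...,0]>115)&(hsv[...,0]<150)&(hsv[...,1]>120)&(P[...,2]>42)&(P[...,2]<50)&(abs(P[...,0]-600)<50)&(abs(P[...,1]+42)<40)
    if f.sum()>5: r=cv2.minAreaRect(P[f][:,:2].astype(np.float32)); print(n,'fin',r,cv2.boxPoints(r).round(1).tolist())
    if n!='wrist':
        o=np.load(n+'0.npz')['im']; D=(np.abs(o.astype(int)-im).max(2)>60)
E
```

```text
27.325 [504.2491593  -34.72200388 269.2173153 ] [ 0.14302107 -1.41430285  0.15169274]
scene knob 43 [731.76264698 -23.4875406  138.46433475]
scene fin ((600.6199340820312, -39.528411865234375), (69.0703125, 11.713765144348145), 4.147284030914307) [[565.7999877929688, -36.20000076293945], [566.5999755859375, -47.900001525878906], [635.5, -42.900001525878906], [634.5999755859375, -31.200000762939453]]
side knob 45 [726.11672038 -32.99273956 135.84382225]
side fin ((597.283935546875, -43.94472122192383), (69.84931945800781, 15.201234817504883), 5.678537845611572) [[561.7999877929688, -39.79999923706055], [563.2999877929688, -55.0], [632.7999877929688, -48.099998474121094], [631.2999877929688, -32.900001525878906]]
wrist knob 115 [726.45206332 -22.13701023 133.96856981]
wrist fin ((573.246337890625, -43.17344284057617), (19.601770401000977, 8.816697120666504), 3.397876501083374) [[563.2000122070312, -39.400001525878906], [563.7000122070312, -48.20000076293945], [583.2999877929688, -47.0], [582.7999877929688, -38.20000076293945]]
```

View pics/side3.png

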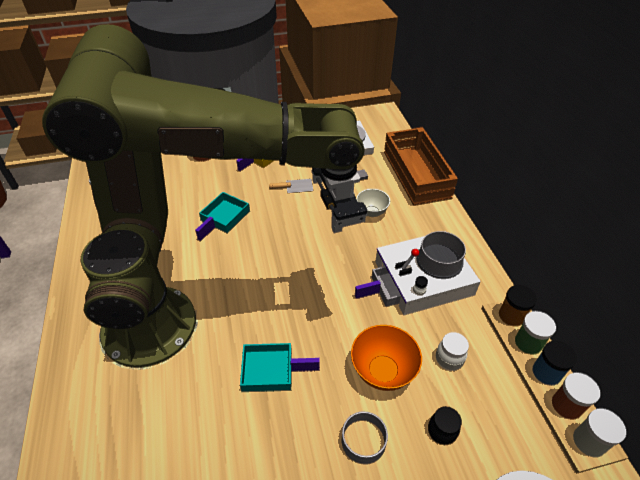

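The side picture shows the knob thrown over at (415,253), having moved about 52 mm, which is full travel. The fin is unmoved at (368,289), the bystanders stand where they were, and the arm is clear.

```bash
python3 -c "
from cell import manip; print(manip.sign_off())"
```

```text
the job is handed in; nothing more can be done
None
```

The tray is home against the hidden stop, found by touch and never pushed with more than about 13 N; the lever is fully over, nothing else looked moved in the last picture, and the job is handed in (the sign-off gave no verdict).

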